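Press the pliers and dial gauge into their case insert

ROBOT

A 6-joint arm with a two-finger parallel gripper is mounted at the origin on the work surface. World frame = base frame: x ahead of the robot, y to its left, z up, the work surface at z = 0. Lengths are in mm, angles in rad, forces in N, time in s.
With the tool pointing down it reaches from about 300 to 750 mm from the base axis. Payload 8.5 kg.
Tool frame: the origin (TCP) lies at the very end of the fingers, on their centre line; the grasp point (between the pads) lies 19 mm behind it; z points along the fingers, y is the line along which they close (so a half turn about z gives the same grasp; the last joint's range is limited). The gripper opens to 88 mm and grips with 3 to 60 N. Pads are 18 mm wide; open, the fingers measure 123 mm over their backs; the gripper's body (75 mm by 187 mm) begins 45 mm behind the grasp point.
Start: joints at [0.939, 0.381, 1.297, -0, 1.464, -0.215], TCP at [222.65, 502.899, 238.748] pointing down, gripper open.
Joint ranges: [-3.11, 3.11], [-0.89, 2.33], [0.22, 2.48], [-1.42, 4.56], [0.17, 2.85], [-2.88, 2.88]. Speed limits (rad/s): [2.39, 2.39, 3.14, 3.14, 3.14, 3.14].

INTERFACE

Orientations are given as a rotation vector (axis times angle).
In Python, from plant import robot gives the robot as it stands.
- The arm moves only by the tool apply_moves, never from a script. Its argument "series" is a list of rows, each a list of 7 numbers: the shift along the tool's x, y, z in cm, then the turn, a rotation vector about the tool's x, y, z in rad, then the finger opening in cm, from 0 to 8.81. A call has 1 to 10 rows; each row shifts and turns the commanded pose from where the row before left it, along the tool's axes as they then stand; what a row does not reach is not made up. A row lasts 1/10 s, in which the tool goes at most 50 mm and 8.59 degrees, less where a joint would pass 70% of its speed; a pose out of reach is approached as far as the arm can. A call is refused whole if a number of a shift passes 5 or a number of a turn 0.15, either way. A call with a gripper value outside its range is refused whole. The fingers move at their own pace and stop on an object; "squeeze" is the grip in N (left out, the last holds). Time passes only in rows, so rows that do not move let the fingers close. It gives the time, the measured TCP pose, the force, the opening and the grip force at its end, in the units of the state.
- robot.observe(): the state, without advancing time (a new reading comes with each control period).
- robot.camera(name): name is "side" or "top" or "wrist"; returns the picture (420x560x3 uint8, red, green, blue); there is no depth.
- robot.camera_params(name): a dict with "fx", "fy", "cx", "cy" (pixels), "camera_from_world" (4x4, takes a point from world to camera coordinates). Camera axes: x right, y down, z forward; pixel columns grow to the right and rows downward; lengths in mm; the calibration is good to about 2 mm. A picture is of the moment at which its call begins: read the wrist's pose just before it. camera_params takes no time and is no camera call; for the wrist camera it gives the pose at the moment of the call.
- robot.close_job(): hands the job in; it is judged then, once.
The state is a dict: "time": time; "joints": joint angles; "qvel": joint speeds; "tau": joint torques, N m; "position": TCP position; "orientation": TCP orientation; "wrist_force": force on the tool from outside, world axes, zero at the start; "ft_torque": the same for the moment, N m; "grip_width": finger opening in mm; "grip_force": force on a finger pad.
Only numpy, scipy, OpenCV 4.12 (cv2) and the standard library are available. Lean on these libraries where they do the work, as an engineer would, in place of code of your own. Each camera call takes 0.05 s, during which the arm holds its last target. There are 200 camera calls.

TASK

Put the pliers and the dial gauge away in the open case: lay each into the cutout of its own shape, dial face up, and press it down past the springy grip tabs until it lies fully home and level on the cutout's floor. Let go, and leave the jar, hammer and steel block where they are.

Things in the scene. Friction and masses are not known exactly. Their poses are not given: they have to be found in the camera images.
- case: open case fixed to the bench; origin at the underside centre of its bottom half, 186 (x) x 180 (y) mm, filled by a hard grey insert with its flat top at z = 20 mm. The open lid lies flat on the +x side to x = +281 mm, 18 mm high. Two cutouts side by side, long along x, 14 mm deep (floor at z = 6 mm), with 2 mm of play at each side wall.
- pliers_home (a point): case point (x 8, y 45, z 17 mm; case axes) where pliers_mid lies when home. Pliers-shaped cutout: nose slot 18 mm wide to +x, handle end 48 mm wide to -x. As in the other cutout, four sprung steel tabs (two near each end) stop a laid-in tool 4 to 7 mm short of home; pressing it home takes 5 to 10 N at its middle, more on reaching the floor; friction grips it. Pressing at one end tips it.
- gauge_home (a point): case point (x 5, y -45, z 17 mm; case axes) where gauge_mid lies when home. Gauge-shaped cutout: round dial end 56 mm across to -x, neck 22 mm wide, cross-foot pocket 38 mm wide to +x; sprung tabs as in the other.
- pliers_mid (a point): centre of the pliers' joint block, half-way up. Steel pliers with wooden grips, 150 mm long, 22 mm thick throughout, lying flat; x axis to the nose, z up. Joint block 26 mm wide over x = -20 to +20 mm from here (grip here, near the centre of mass); nose 14 mm wide to x = +67; handles splay to 44 mm wide at x = -83. About 0.2 kg.
- pliers_nose (a point): point on the pliers 62 mm ahead of pliers_mid, half-way up
- pliers_tail (a point): point on the pliers 78 mm behind pliers_mid, half-way up, between the handles
- gauge_mid (a point): middle of the gauge's neck, half-way up. Dial thickness gauge 129 mm long, 22 mm thick throughout, lying dial up; x axis from dial to foot, z up. Neck 18 mm wide over x = -18 to +43 mm from here (grip here, near the centre of mass); dial 52 mm across centred at x = -43; cross-foot 34 mm wide centred at x = +51.5. About 0.18 kg.
- gauge_foot (a point): point on the gauge 51.5 mm ahead of gauge_mid, half-way up, at the cross-foot
- gauge_dial (a point): point on the gauge 43 mm behind gauge_mid, half-way up, centre of the dial
- pliers: the pliers; origin at the underside, 8 mm behind pliers_mid and 11 mm below it. Home they stand 8 mm proud of the insert; resting on the tabs 12 to 15 mm
- gauge: the gauge; origin at the underside, 5 mm behind gauge_mid and 11 mm below it. Home it stands 8 mm proud of the insert; resting on the tabs 12 to 15 mm
- jar: a closed jar, 48 mm across, 70 mm tall, origin at its underside
- hammer: a hammer 200 mm long, lying flat; origin at mid-length, underside
- block: a polished steel bench block 60 x 60 x 30 mm, origin at its underside
Mind the look-alikes: they are no part of the job. Leave any orange or purple look-alike of the gauge alone. What is shaped like the pliers but pink is not meant.

How it is judged (in metres and radians):
At the end, for the whole second after the job is handed in: Pliers and gauge each lie in their own cutout, gauge dial up, both ends within about 2 mm of fully down, middle within 6 mm of its home point in plan, lined up within 4 degrees, at rest and released (horizontal distance between pliers_mid and pliers_home below 0.006 m and z of each of pliers_nose, pliers_tail in the frame of pliers_home below 0.0022 m and angle between the x axis of pliers_mid and the x axis of pliers_home, either way round below 0.07 rad and linear speed of each of pliers, gauge below 0.02 m/s and horizontal distance between gauge_mid and gauge_home below 0.006 m and z of each of gauge_foot, gauge_dial in the frame of gauge_home below 0.0022 m and angle between the x axis of gauge_mid and the x axis of gauge_home, either way round below 0.07 rad and angle between gauge_mid's own z axis and vertical below 0.1 rad); the robot touches nothing.
It fails at once if the jar is moved by more than 20 mm (distance of jar from where it was at the start of the episode above 0.02 m).
It fails at once if the hammer is moved by more than 20 mm (distance of hammer from where it was at the start of the episode above 0.02 m).
It fails at once if the block is moved by more than 20 mm (distance of block from where it was at the start of the episode above 0.02 m).
It also fails if it takes over 64 s, if anything falls off the work surface, if the arm or the gripper's body presses on something with over 40 N, if the wrist force passes 120 N, or if a joint passes its speed limit or range.

## Working session

There is one attempt and no reset: what is moved stays moved. The work goes in short steps, Python scripts to look and compute and a tool call to move; the robot and the scene stay as the last step left them, time stands still between calls to the robot, and variables do not carry over. Pictures are saved under pics/ and viewed, at most 10 in all, crops included, and the job is handed in when it is done.

Besides the shell and the picture viewer there is one more tool, called after "Call:" as name(argument=value, ...) on one line, values as JSON. apply_moves: Moves the arm, as the interface text tells. Its arguments: {"type":"object","properties":{"series":{"type":"array"},"squeeze":{"type":"number"}},"required":["series"]}

```bash
mkdir -p pics; python3 - <<'E'
from plant import robot
import cv2,numpy as np
print(robot.observe())
for n in ("top","side"):
    p=robot.camera_params(n);print(n,p)
    cv2.imwrite(f"pics/{n}0.png",robot.camera(n)[:,:,::-1])
E
```

```text
{'time': 0.0, 'joints': array([ 9.38677860e-01,  3.81201610e-01,  1.29825929e+00, -2.16340076e-05,
        1.46361764e+00, -2.15293235e-01]), 'qvel': array([-0.00048324, -0.00080541,  0.00028335,  0.00155143,  0.00017318,
       -0.00137307]), 'tau': array([ 6.17304959e-04, -4.37938070e+01, -2.24551427e+01,  7.13478774e-02,
        3.53681040e-02, -1.41251303e-04]), 'position': array([222.5028221 , 502.66953681, 238.13525993]), 'orientation': array([-6.49891832e-01, -3.07303197e+00,  2.14112528e-03]), 'wrist_force': array([ 0.20255114, -0.06703513, -0.27846508]), 'ft_torque': array([ 0.02292151,  0.01960229, -0.05053641]), 'grip_force': 0.0, 'grip_width': 87.84713022850453}
top {'fx': 508.5998470423046, 'fy': 508.5998470423046, 'cx': 280.81529959634037, 'cy': 211.61209244626258, 'camera_from_world': array([[ 1.18470459e-01, -9.92940424e-01,  5.83643202e-03,
        -3.92609724e+01],
       [-9.67957073e-01, -1.16796296e-01, -2.22300991e-01,
         5.35753562e+02],
       [ 2.21413314e-01,  2.06866847e-02, -9.74960617e-01,
         1.39995988e+03],
       [ 0.00000000e+00,  0.00000000e+00,  0.00000000e+00,
         1.00000000e+00]])}
side {'fx': 506.0394176800268, 'fy': 506.0394176800268, 'cx': 275.68090503435184, 'cy': 212.89663556907792, 'camera_from_world': array([[ 8.65595767e-01, -5.00191763e-01, -2.34982637e-02,
        -4.48014953e+02],
       [-2.95047846e-01, -4.71548584e-01, -8.31016668e-01,
         2.13424704e+02],
       [ 4.04587119e-01,  7.26257622e-01, -5.55750960e-01,
         9.32683076e+02],
       [ 0.00000000e+00,  0.00000000e+00,  0.00000000e+00,
         1.00000000e+00]])}
```

View pics/top0.png

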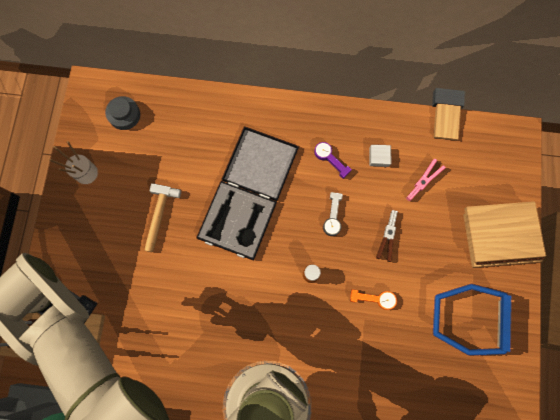

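Top view: the gauges are purple (332,160), grey (334,213) and orange (375,299). The pliers are pink (427,180) and steel with brown grips (390,233). The grey gauge and the steel pliers fit the description, since the others are the excluded colours. I'll confirm both in an enlarged crop.

```bash
python3 - <<'E'
import cv2
im=cv2.imread("pics/top0.png")[120:270,195:415]
cv2.imwrite("pics/crop0.png",cv2.resize(im,None,fx=3.6,fy=3.6,interpolation=cv2.INTER_CUBIC))
E
```

```text
(no output)
```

View pics/crop0.png

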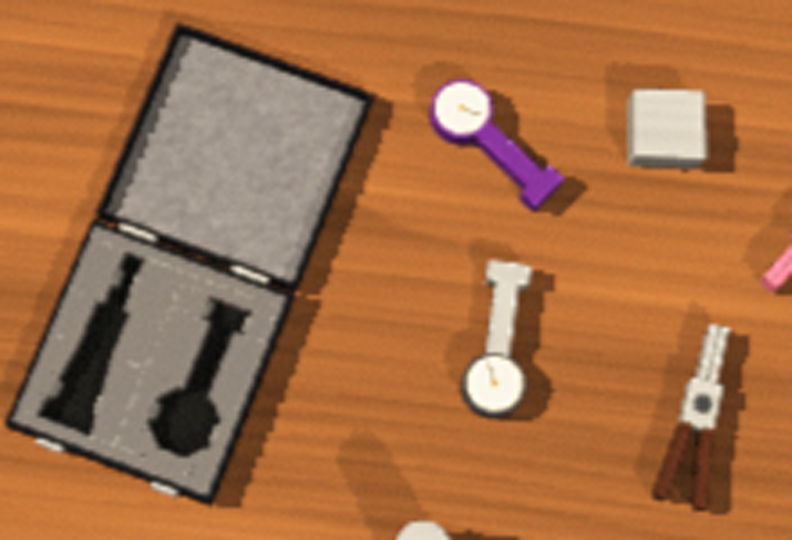

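Confirmed in the crop: the grey gauge has its dial at (495,383) and foot at (509,271). The steel and wood pliers have the joint at (703,403) and nose tip at (719,328). The case's bottom half has corners at about (97,222), (295,290), (212,500) and (10,425).

```bash
cat > h.py <<'E'
import numpy as np,cv2
from plant import robot
from scipy.spatial.transform import Rotation as R
def ray(p,uv,z):
    M=p["camera_from_world"];Rm=M[:3,:3];c=-Rm.T@M[:3,3]
    d=Rm.T@np.array([(uv[0]-p["cx"])/p["fx"],(uv[1]-p["cy"])/p["fy"],1.])
    return c+d*(z-c[2])/d[2]
def pix(p,X):
    M=p["camera_from_world"];q=M[:3,:3]@np.array(X)+M[:3,3]
    return q[0]/q[2]*p["fx"]+p["cx"],q[1]/q[2]*p["fy"]+p["cy"]
def goto(xyz,yaw):
    """shift in tool axes (cm) and turn about tool z to get pointing down with tool x at yaw."""
    s=robot.observe();r=R.from_rotvec(s["orientation"])
    t=R.from_euler("z",yaw)*R.from_euler("x",np.pi)
    return (r.inv().apply(np.array(xyz)-s["position"])/10).round(3),(r.inv()*t).as_rotvec().round(4)
E
python3 - <<'E'
from h import *
p=robot.camera_params("top")
def w(u,v,z): return ray(p,(195+(u+.5)/3.6-.5,120+(v+.5)/3.6-.5),z)
d=w(495,383,22);f=w(509,271,22);print("gauge",d,f,np.linalg.norm((f-d)[:2]),np.arctan2(*(f-d)[1::-1]))
n=w(719,328,22);j=w(703,403,22);t=(w(660,497,22)+w(702,505,22))/2
print("pl",n,j,t,np.linalg.norm((n-t)[:2]),np.arctan2(*(n-t)[1::-1]))
C=[w(*c,22) for c in((97,222),(295,290),(212,500),(10,425))]
for c in C:print("case",c)
print([np.linalg.norm(C[i]-C[i-1]) for i in range(4)],np.mean(C,axis=0))
print(R.from_rotvec(robot.observe()["orientation"]).as_matrix().round(3))
pw=robot.camera_params("wrist");M=pw["camera_from_world"];print(pw["fx"],"wristcam",-M[:3,:3].T@M[:3,3],M[2,:3])
for n,z in(("jar",(312,272)),("ham",(165,190)),("blk",(381,155))):print(n,ray(p,z,30))
E
```

```text
gauge [ 520.32426992 -128.86354875   22.        ] [ 615.55670112 -131.2829614    22.        ] 95.26315925177975 -0.025399880001021075
pl [ 588.11485498 -307.0338824    22.        ] [ 524.06683634 -298.42844571   22.        ] [ 442.05074212 -286.54283573   22.        ] 147.49443400181994 -0.13937842358351643
case [616.34944609 212.33285767  22.        ]
case [578.30279792  42.22031779  22.        ]
case [397.94968097  87.41440256  22.        ]
case [438.8970047  257.53425985  22.        ]
[np.float64(183.11891140121577), np.float64(174.31529956162038), np.float64(185.92942771974487), np.float64(174.97842485997856)] [507.87473242 149.87545947  22.        ]
[[-0.914  0.405 -0.001]
 [ 0.405  0.914 -0.001]
 [ 0.    -0.001 -1.   ]]
342.6283816601733 wristcam [158.86060901 530.48715531 385.41831605] [ 0.24973819 -0.1117138  -0.96184763]
jar [378.51964767 -83.91206421  30.        ]
ham [567.58630217 373.29728755  30.        ]
blk [ 753.38469627 -253.45142613   30.        ]
```

Call:
apply_moves(series=[[-4.03, -2.06, 0, 0, 0, 0, 8], [-4.03, -2.06, 0, 0, 0, 0, 8], [-4.03, -2.06, 0, 0, 0, 0, 8], [-4.03, -2.06, 0, 0, 0, 0, 8], [-4.03, -2.06, 0, 0, 0, 0, 8], [-4.03, -2.06, 0, 0, 0, 0, 8], [-4.03, -2.06, 0, 0, 0, 0, 8], [-4.03, -2.06, 0, 0, 0, 0, 8], [-4.03, -2.06, 0, 0, 0, 0, 8], [-4.03, -2.06, 0, 0, 0, 0, 8]])

```text
time: 1.1
position: [508.6, 149.7, 238.5]
orientation: [-0.65, -3.073, 0.0]
wrist_force: [-0.7, 0.8, 0.7]
grip_width: 80.1
grip_force: 0.0
```

Call:
apply_moves(series=[[0, 0, 0, 0, 0, -0.085, 5], [0, 0, 0, 0, 0, -0.085, 5], [0, 0, 0, 0, 0, 0, 5], [0, 0, 0, 0, 0, 0, 5]])

```text
time: 1.5
position: [507.6, 151.5, 238.6]
orientation: [-0.39, -3.117, 0.0]
wrist_force: [0.4, 0.1, -0.4]
grip_width: 51.2
grip_force: 0.0
```

```bash
python3 - <<'E'
from h import *
import pickle
s=robot.observe();p=robot.camera_params("wrist");im=robot.camera("wrist")
pickle.dump(p,open("pw1.pkl","wb"))
cv2.imwrite("pics/w1.png",im[:,:,::-1]);print(s["time"],s["position"],s["orientation"],s["qvel"].round(3))
print(goto([563,-130,150],3.117), pix(p,[508,150,20]))
E
```

```text
1.5 [507.58362923 151.48290819 238.56835329] [-3.89803029e-01 -3.11685831e+00  1.39065010e-04] [ 0.005 -0.004 -0.001  0.     0.     0.001]
(array([-12.299, -25.931,   8.864]), array([-0.    , -0.0003, -0.2238])) (np.float64(278.9380985919019), np.float64(176.62242611873233))
```

View pics/w1.png

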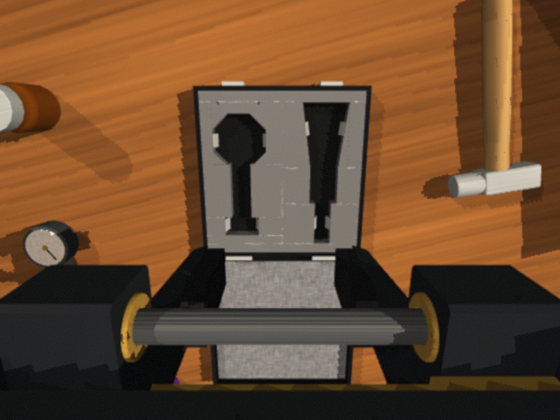

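The wrist view shows the case, with the gauge cutout from (240,140) to (242,230) and the pliers cutout from (326,105) to (321,240). The hammer and the real gauge's dial are also in view. I'll fit the case pose from the dark cutouts at z = 20.

```bash
python3 - <<'E'
from h import *
import pickle
p=pickle.load(open("pw1.pkl","rb"));im=cv2.imread("pics/w1.png");g=cv2.cvtColor(im,cv2.COLOR_BGR2GRAY)
m=np.zeros_like(g);m[95:244,203:362]=((g<75)*255)[95:244,203:362].astype(np.uint8)
n,l,st,ce=cv2.connectedComponentsWithStats(m)
out=[]
for i in range(1,n):
    if st[i,4]<400: continue
    ys,xs=np.where(l==i)
    P=np.array([ray(p,(x,y),20)[:2] for x,y in zip(xs,ys)],np.float32)
    r=cv2.minAreaRect(P);out.append(np.mean(P,0));print(st[i],"rect",r,"mean",P.mean(0))
m=((g>85)&(cv2.cvtColor(im,cv2.COLOR_BGR2HSV)[:,:,1]<40)).astype(np.uint8);m[:86]=0;m[250:]=0;m[:,:190]=0;m[:,380:]=0
ys,xs=np.where(cv2.morphologyEx(m,cv2.MORPH_OPEN,np.ones((3,3),np.uint8))>0)
P=np.array([ray(p,(x,y),20)[:2] for x,y in zip(xs,ys)],np.float32);print("insert",cv2.minAreaRect(P))
for X in((563,-130,22),):print(pix(p,X))
print("dial",ray(p,(45,245),22))
E
```

```text
[ 303  102   47  141 3823] rect ((519.2085571289062, 196.8271484375), (47.02024459838867, 153.1616973876953), 75.67021942138672) mean [501.48813 201.12335]
[ 214  114   52  121 3573] rect ((498.1063232421875, 110.01485443115234), (53.32520294189453, 131.58230590820312), 75.6610107421875) mean [486.82678 113.00208]
insert ((507.05731201171875, 153.3577880859375), (170.50157165527344, 172.4476318359375), 75.6709213256836)
(np.float64(59.68157057496205), np.float64(279.8164150382311))
dial [ 518.20260665 -127.86627316   22.        ]
```

Call:
apply_moves(series=[[-2.0, -4.3, 0.5, 0, 0, 0, 5], [-2.0, -4.3, 0.5, 0, 0, 0, 5], [-2.0, -4.3, 0.5, 0, 0, 0, 5], [-2.0, -4.3, 0.5, 0, 0, 0, 5], [-2.0, -4.3, 0.5, 0, 0, 0, 5], [-2.3, -4.4, 0.5, 0, 0, 0, 5], [0, 0, 0, 0, 0, -0.112, 5], [0, 0, 0, 0, 0, -0.112, 5], [0, 0, 0, 0, 0, 0, 5], [0, 0, 0, 0, 0, 0, 5]])

```text
time: 2.55
position: [563.7, -129.4, 208.8]
orientation: [0.041, 3.141, 0.0]
wrist_force: [-0.1, 1.1, 0.4]
grip_width: 49.5
grip_force: 0.0
```

```bash
python3 - <<'E'
from h import *
import pickle
s=robot.observe();p=robot.camera_params("wrist");im=robot.camera("wrist")
pickle.dump(p,open("pw2.pkl","wb"))
cv2.imwrite("pics/w2.png",im[:,:,::-1]);print(s["time"],s["position"],s["orientation"],pix(p,[520,-129,22]),pix(p,[615,-131,22]))
E
```

```text
2.55 [ 563.74208771 -129.41257726  208.81370848] [4.07944239e-02 3.14132649e+00 5.85946053e-06] (np.float64(279.61068541263194), np.float64(137.1693171919736)) (np.float64(280.1762557516266), np.float64(230.62157945995477))
```

View pics/w2.png

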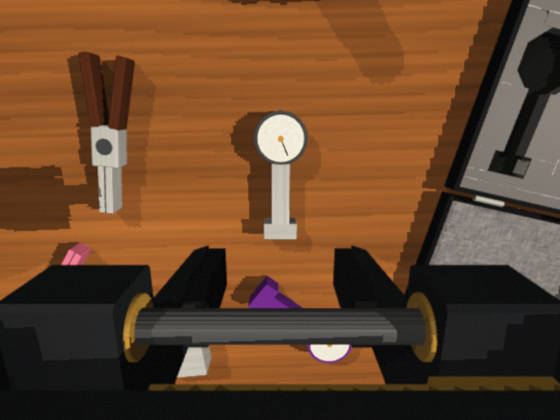

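The wrist view shows the grey gauge below the gripper (dial (281,138), foot (280,231)), the real pliers (joint (108,147)), and the purple gauge past the fingers. I'll measure the gauge and pliers precisely.

```bash
python3 - <<'E'
from h import *
import pickle
p=pickle.load(open("pw2.pkl","rb"));im=cv2.imread("pics/w2.png");h=cv2.cvtColor(im,cv2.COLOR_BGR2HSV)
def comp(x0,y0,x1,y1,smax=70,vmin=110):
    m=((h[:,:,1]<smax)&(h[:,:,2]>vmin))[y0:y1,x0:x1]
    ys,xs=np.where(m);return np.array([ray(p,(x+x0,y+y0),22)[:2] for x,y in zip(xs,ys)],np.float32)
D=comp(250,110,312,163);print("dial",cv2.minEnclosingCircle(D),D.mean(0))
F=comp(258,222,305,236);print("foot",cv2.minAreaRect(F))
N=comp(265,170,298,215);r=cv2.minAreaRect(N);print("neck",r)
J=comp(88,128,130,164);print("joint",len(J),cv2.minAreaRect(J))
A=comp(88,125,130,214);print("joint+nose",cv2.minAreaRect(A),cv2.fitLine(A,cv2.DIST_L2,0,.01,.01).ravel())
E
```

```text
dial ((521.10888671875, -128.4250030517578), 22.913541793823242) [ 520.7668  -128.36032]
foot ((612.7099609375, -131.15313720703125), (33.14681625366211, 14.215829849243164), 88.42769622802734)
neck ((574.377197265625, -130.2093963623047), (17.791748046875, 45.404747009277344), 88.0466079711914)
joint 1033 ((524.1912841796875, -294.5763244628906), (33.744110107421875, 34.93244934082031), 84.02935791015625)
joint+nose ((547.7887573242188, -297.90228271484375), (33.635704040527344, 86.70697784423828), 81.43795776367188) [ 9.8810202e-01 -1.5379974e-01  5.4403259e+02 -2.9698267e+02]
```

Call:
apply_moves(series=[[0, 0, 4.9, 0, 0, 0, 5], [0, 0, 4.9, 0, 0, 0, 5], [0, 0, 4.9, 0, 0, 0, 5], [0, 0, 4.2, 0, 0, 0, 5], [0, 0, 0.95, 0, 0, 0, 5], [0, 0, 0, 0, 0, 0, 5], [0, 0, 0, 0, 0, 0, 5], [0, 0, 0, 0, 0, 0, 1], [0, 0, 0, 0, 0, 0, 1], [0, 0, 0, 0, 0, 0, 1]], squeeze=30)

```text
time: 3.6
position: [564.1, -130.0, 11.3]
orientation: [0.036, 3.14, -0.001]
wrist_force: [-0.8, -0.7, 1.0]
grip_width: 27.8
grip_force: 0.0
```

Call:
apply_moves(series=[[0, 0, 0, 0, 0, 0, 1], [0, 0, 0, 0, 0, 0, 1], [0, 0, 0, 0, 0, 0, 1], [0, 0, 0, 0, 0, 0, 1]])

```text
time: 4.0
position: [563.9, -129.8, 10.7]
orientation: [0.036, 3.141, -0.0]
wrist_force: [-0.7, 1.2, 4.5]
grip_width: 17.8
grip_force: 30.0
```

Call:
apply_moves(series=[[0, 0, -2.0, 0, 0, 0, 1], [0, 0, -4.5, 0, 0, 0, 1], [0, 0, -4.5, 0, 0, 0, 1], [1.35, 4.74, 0, 0, 0, 0, 1], [1.35, 4.74, 0, 0, 0, 0, 1], [1.35, 4.74, 0, 0, 0, 0, 1], [1.35, 4.74, 0, 0, 0, 0, 1], [1.35, 4.74, 0, 0, 0, 0, 1], [0, 0, 0, 0, 0, 0.113, 1], [0, 0, 0, 0, 0, 0.113, 1]])

```text
time: 5.0
position: [500.9, 110.2, 119.9]
orientation: [-0.392, -3.116, 0.0]
wrist_force: [0.1, -0.9, -1.6]
grip_width: 17.8
grip_force: 30.0
```

Call:
apply_moves(series=[[0, 0, 0, 0, 0, 0, 1], [0, 0, 0, 0, 0, 0, 1], [0, 0, 0, 0, 0, 0, 1]])

```text
time: 5.3
position: [501.7, 108.3, 120.1]
orientation: [-0.387, -3.117, 0.0]
wrist_force: [0.3, -1.0, -2.2]
grip_width: 17.5
grip_force: 30.0
```

```bash
python3 - <<'E'
from h import *
import pickle
s=robot.observe();p=robot.camera_params("wrist");im=robot.camera("wrist")
pickle.dump((p,s),open("pw3.pkl","wb"))
cv2.imwrite("pics/w3.png",im[:,:,::-1]);print(s["time"],s["position"],s["wrist_force"],s["grip_width"],goto([502.1,108.6,60],2.892))
E
```

```text
5.3 [501.67384618 108.31673284 120.06810938] [ 0.32264044 -0.9756038  -2.22034641] 17.456338352016143 (array([-0.036,  0.037,  6.011]), array([-0.0001, -0.0003,  0.0019]))
```

View pics/w3.png

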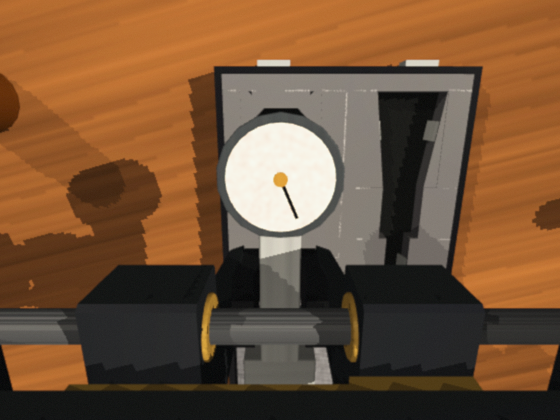

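The gauge hangs level in the grip, with its dial at (281,176) over the gauge cutout. I'll check its offset in the hand and the case edges.

```bash
python3 - <<'E'
from h import *
import pickle
p,s=pickle.load(open("pw3.pkl","rb"));im=cv2.imread("pics/w3.png");h=cv2.cvtColor(im,cv2.COLOR_BGR2HSV)
m=((h[:,:,2]>190)&(h[:,:,1]<40))[105:245,210:350]
ys,xs=np.where(m);P=np.array([ray(p,(x+210,y+105),131.3) for x,y in zip(xs,ys)])
c=np.r_[cv2.minEnclosingCircle(P[:,:2].astype(np.float32))[0],131.3]
r=R.from_rotvec(s["orientation"]);print("dial in tool",r.inv().apply(c-s["position"]),cv2.minEnclosingCircle(P[:,:2].astype(np.float32))[1])
# insert back edge & left/right
g=cv2.cvtColor(im,cv2.COLOR_BGR2GRAY)
C=np.array([508.4,153.4]);Rc=R.from_euler("z",-.25)
for uv in((230,74),(340,74),(460,74),(222,85),(475,85),(472,110),(448,260),(380,94),(447,94)):
    print(uv,Rc.inv().apply(ray(p,uv,20)-np.r_[C,0]).round(1),g[uv[1]-4:uv[1]+5,uv[0]],g[uv[1],uv[0]-4:uv[0]+5])
E
```

```text
dial in tool [ 39.11128016   3.82798664 -11.21722168] 27.731945037841797
(230, 74) [-87.7 -79.7  20. ] [ 27  27  29  59 119 134 134 134 133] [118 118 119 118 119 118 121 121 119]
(340, 74) [-87.8  -5.3  20. ] [ 29  29  30  60 118 134 132 133 131] [117 119 117 119 118 119 120 118 119]
(460, 74) [-87.9  75.8  20. ] [ 32  32  31  62 120 136 137 135 134] [121 121 120 120 120 121 121 118 108]
(222, 85) [-80.7 -85.4  20. ] [119 118 116 117 117 117 117 115 103] [ 30  29  27  59 117 134 136 132 134]
(475, 85) [-80.9  87.1  20. ] [32 33 31 31 34 32 33 32 33] [131 103  59  35  34  32  32  33  48]
(472, 110) [-64.5  87.6  20. ] [30 31 31 29 30 29 31 31 32] [122  70  34  30  30  28  31  41  68]
(448, 260) [48.8 86.3 20. ] [41 37 29 27 25 22 21 25 21] [109 108 102  56  25  18  21  18  32]
(380, 94) [-75.   22.8  20. ] [125  80  33  14  12   9  12  13  12] [131 107  51  17  12  13  13  15  11]
(447, 94) [-75.1  68.8  20. ] [125  88  77  82  93 111 116 122 121] [ 30  31  30  54  93 108 125 134 133]
```

```bash
python3 - <<'E'
from h import *
import pickle
p,s=pickle.load(open("pw3.pkl","rb"));im=cv2.imread("pics/w3.png");h=cv2.cvtColor(im,cv2.COLOR_BGR2HSV)
m=((h[:,:,2]>200)).astype(np.uint8);m[:100]=0;m[232:]=0;m[:,:215]=0;m[:,350:]=0
k=max(cv2.findContours(m,cv2.RETR_EXTERNAL,cv2.CHAIN_APPROX_NONE)[0],key=cv2.contourArea)
e=cv2.fitEllipse(k);r=R.from_rotvec(s["orientation"])
print(e,r.inv().apply(ray(p,e[0],131.3)-s["position"]))
# neck centre near v=240
for v in(238,242,246):
    xs=np.where(h[v,:,2]>110)[0];xs=xs[(xs>255)&(xs<305)];print(v,r.inv().apply(ray(p,(xs.mean(),v),131.3)-s["position"]),xs.min(),xs.max())
E
```

```text
((280.02996826171875, 176.76109313964844), (107.82169342041016, 109.62815856933594), 87.18258666992188) [ 43.36154857  -0.48207677 -11.21501189]
238 [ 17.04130267  -0.51743334 -11.22521505] 256 304
242 [ 15.22620345  -0.51903952 -11.22591879] 256 304
246 [ 13.39864391  -0.52065673 -11.22662736] 256 304
```

Call:
apply_moves(series=[[-0.04, 0.04, 4.4, 0, 0, 0, 1], [0, 0, 4.0, 0, 0, 0, 1], [0, 0, 0.4, 0, 0, 0, 1], [0, 0, 0, 0, 0, 0, 1], [0, 0, 0.2, 0, 0, 0, 1], [0, 0, 0.2, 0, 0, 0, 1], [0, 0, 0.2, 0, 0, 0, 1], [0, 0, 0, 0, 0, 0, 1]])

```text
time: 6.15
position: [502.3, 109.0, 26.7]
orientation: [0.39, 3.117, 0.0]
wrist_force: [-0.5, -0.8, -1.3]
grip_width: 17.3
grip_force: 30.0
```

Call:
apply_moves(series=[[0, 0, 0.15, 0, 0, 0, 1], [0, 0, 0.15, 0, 0, 0, 1], [0, 0, 0, 0, 0, 0, 1]])

```text
time: 6.45
position: [502.2, 108.9, 23.1]
orientation: [-0.39, -3.117, 0.0]
wrist_force: [0.3, 0.6, -2.3]
grip_width: 17.8
grip_force: 30.0
```

Call:
apply_moves(series=[[0, 0, 0.15, 0, 0, 0, 1], [0, 0, 0.1, 0, 0, 0, 1], [0, 0, 0, 0, 0, 0, 1]])

```text
time: 6.75
position: [502.5, 108.9, 21.0]
orientation: [0.39, 3.116, 0.0]
wrist_force: [0.5, -0.1, 4.9]
grip_width: 17.7
grip_force: 30.0
```

Call:
apply_moves(series=[[0, 0, 0, 0, 0, 0, 4], [0, 0, 0, 0, 0, 0, 4], [0, 0, 0, 0, 0, 0, 4], [0, 0, -4.0, 0, 0, 0, 4], [0.3, 0, 0, 0, 0, 0, 0], [0, 0, 0, 0, 0, 0, 0], [0, 0, 0, 0, 0, 0, 0], [0, 0, 0, 0, 0, 0, 0], [0, 0, 2.2, 0, 0, 0, 0], [0, 0, 0, 0, 0, 0, 0]])

```text
time: 7.75
position: [497.9, 109.6, 36.6]
orientation: [-0.389, -3.112, 0.001]
wrist_force: [0.6, 0.8, 0.6]
grip_width: 0.6
grip_force: 0.0
```

Call:
apply_moves(series=[[0, 0, 0, 0, 0, 0, 0], [0, 0, 0.3, 0, 0, 0, 0], [0, 0, 0.3, 0, 0, 0, 0], [0, 0, 0.1, 0, 0, 0, 0], [0, 0, 0, 0, 0, 0, 0]])

```text
time: 8.25
position: [499.4, 109.7, 32.0]
orientation: [0.39, 3.117, 0.0]
wrist_force: [-0.5, 0.1, 0.9]
grip_width: 0.8
grip_force: 0.8
```

Call:
apply_moves(series=[[0, 0, 0.15, 0, 0, 0, 0], [0, 0, 0.15, 0, 0, 0, 0], [0, 0, 0, 0, 0, 0, 0]])

```text
time: 8.55
position: [499.6, 109.7, 28.9]
orientation: [0.39, 3.116, 0.0]
wrist_force: [0.9, -0.1, 1.6]
grip_width: -0.1
grip_force: 1.1
```

Call:
apply_moves(series=[[0, 0, 0.1, 0, 0, 0, 0], [0, 0, 0.1, 0, 0, 0, 0], [0, 0, 0, 0, 0, 0, 0]])

```text
time: 8.85
position: [499.8, 109.6, 28.3]
orientation: [0.389, 3.115, 0.0]
wrist_force: [-3.1, -1.1, 20.0]
grip_width: 0.1
grip_force: 9.8
```

Call:
apply_moves(series=[[0, 0, 0.1, 0, 0, 0, 0], [0, 0, 0, 0, 0, 0, 0], [0, 0, 0, 0, 0, 0, 0]])

```text
time: 9.15
position: [499.8, 109.6, 28.2]
orientation: [0.389, 3.114, 0.0]
wrist_force: [-7.3, -1.1, 30.1]
grip_width: -0.1
grip_force: 15.5
```

Call:
apply_moves(series=[[0, 0, -1, 0, 0, 0, 0], [0, 0, -4.5, 0, 0, 0, 0], [0, 0, -4.5, 0, 0, 0, 0], [-4, 0, 0, 0, 0, 0, 5], [-2, 0, 0, 0, 0, 0, 5], [0, 0, 0, 0, 0, 0, 5], [0, 0, 0, 0, 0, 0, 5]])

```text
time: 9.85
position: [556.5, 95.0, 125.0]
orientation: [-0.39, -3.115, 0.0]
wrist_force: [-0.1, -0.7, 0.2]
grip_width: 30.4
grip_force: 0.0
```

```bash
python3 - <<'E'
from h import *
import pickle
s=robot.observe();p=robot.camera_params("wrist");im=robot.camera("wrist");sd=robot.camera("side")
pickle.dump((p,s),open("pw4.pkl","wb"))
ps=robot.camera_params("side");u,v=map(int,pix(ps,[508,150,20]));print(u,v,s["time"],s["position"])
a=cv2.resize(sd[max(0,v-70):v+70,max(0,u-90):u+90],None,fx=2.2,fy=2.2,interpolation=cv2.INTER_CUBIC)
o=np.zeros((600,800,3),np.uint8);q=im[0:300,80:480];o[:300,:400]=q;o[:a.shape[0],400:400+a.shape[1]]=a[:,:400]
cv2.imwrite("pics/w4full.png",im[:,:,::-1]);cv2.imwrite("pics/w4.png",o[:310,:,::-1])
E
```

```text
241 203 9.85 [556.50705013  95.01866367 124.99729273]
```

View pics/w4.png

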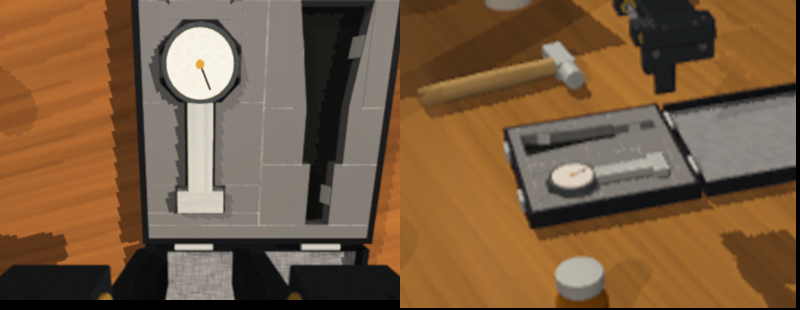

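The gauge sits in its cutout, with dial and foot both inside the outline. I'll check it is level by pressing lightly on the foot and then on the dial.

Call:
apply_moves(series=[[0.4, 0, 0, 0, 0, 0, 0], [0, 0, 4.5, 0, 0, 0, 0], [0, 0, 2.0, 0, 0, 0, 0], [0, 0, 2.0, 0, 0, 0, 0], [0, 0, 0.6, 0, 0, 0, 0], [0, 0, 0.2, 0, 0, 0, 0], [0, 0, 0.2, 0, 0, 0, 0], [0, 0, 0, 0, 0, 0, 0]])

```text
time: 10.75
position: [553.8, 96.0, 31.5]
orientation: [0.39, 3.116, 0.0]
wrist_force: [0.9, 0.3, 0.2]
grip_width: 0.3
grip_force: 0.0
```

Call:
apply_moves(series=[[0, 0, 0.1, 0, 0, 0, 0], [0, 0, 0.1, 0, 0, 0, 0], [0, 0, 0, 0, 0, 0, 0]])

```text
time: 11.05
position: [553.6, 95.9, 28.9]
orientation: [0.39, 3.117, 0.0]
wrist_force: [0.0, 0.7, -0.0]
grip_width: 0.2
grip_force: 0.0
```

Call:
apply_moves(series=[[0, 0, 0.1, 0, 0, 0, 0], [0, 0, 0, 0, 0, 0, 0]])

```text
time: 11.25
position: [553.7, 95.9, 28.3]
orientation: [0.39, 3.117, -0.0]
wrist_force: [-1.1, -0.1, 5.8]
grip_width: 0.7
grip_force: 2.8
```

Call:
apply_moves(series=[[0, 0, 0.1, 0, 0, 0, 0], [0, 0, 0, 0, 0, 0, 0]])

```text
time: 11.45
position: [553.7, 95.9, 28.3]
orientation: [0.389, 3.116, -0.0]
wrist_force: [-4.5, 1.1, 14.6]
grip_width: 0.7
grip_force: 7.5
```

Call:
apply_moves(series=[[0, 0, -0.7, 0, 0, 0, 0], [0, 0, -0.5, 0, 0, 0, 0], [4.8, 0, 0, 0, 0, 0, 0], [4.8, 0, 0, 0, 0, 0, 0], [0, 0, 0, 0, 0, 0, 0], [0, 0, 0.6, 0, 0, 0, 0], [0, 0, 0.4, 0, 0, 0, 0], [0, 0, 0.1, 0, 0, 0, 0], [0, 0, 0, 0, 0, 0, 0]])

```text
time: 12.35
position: [462.0, 119.3, 28.3]
orientation: [0.39, 3.115, 0.001]
wrist_force: [-4.2, 0.4, 12.8]
grip_width: 0.3
grip_force: 6.8
```

Call:
apply_moves(series=[[0, 0, 0.1, 0, 0, 0, 0], [0, 0, 0.05, 0, 0, 0, 0], [0, 0, 0, 0, 0, 0, 0]])

```text
time: 12.65
position: [462.1, 119.3, 28.2]
orientation: [0.39, 3.114, 0.001]
wrist_force: [-7.8, -0.4, 32.9]
grip_width: 0.4
grip_force: 16.9
```

The foot, middle and dial all read 28.2–28.3 mm, so the gauge is home and level. Next, the pliers.

Call:
apply_moves(series=[[0, 0, -1, 0, 0, 0, 0], [0, 0, -4.8, 0, 0, 0, 0], [0, 0, -4.8, 0, 0, 0, 2], [0, 0, -4.8, 0, 0, 0, 5], [-1.81, -4.32, 0, 0, 0, 0, 5], [-1.81, -4.32, 0, 0, 0, 0, 5], [-1.81, -4.32, 0, 0, 0, 0, 5], [-1.81, -4.32, 0, 0, 0, 0, 5], [-1.81, -4.32, 0, 0, 0, 0, 5], [-1.81, -4.32, 0, 0, 0, 0, 5]])

```text
time: 13.65
position: [502.6, -161.3, 180.1]
orientation: [0.391, 3.117, -0.0]
wrist_force: [0.5, 0.1, 0.2]
grip_width: 50.1
grip_force: 0.0
```

Call:
apply_moves(series=[[-1.81, -4.32, 0, 0, 0, 0, 5], [-1.81, -4.32, 0, 0, 0, 0, 5], [-1.81, -4.32, 0, 0, 0, 0, 5], [0, 0, 0, 0, 0, -0.11, 5], [0, 0, 0, 0, 0, 0, 5], [0, 0, 0, 0, 0, 0, 5], [0, 0, 0, 0, 0, 0, 5]])

```text
time: 14.35
position: [522.8, -296.8, 180.3]
orientation: [0.219, 3.134, 0.0]
wrist_force: [-0.6, -0.6, -0.4]
grip_width: 50.1
grip_force: 0.0
```

```bash
python3 - <<'E'
from h import *
import pickle
s=robot.observe();p=robot.camera_params("wrist");im=robot.camera("wrist")
pickle.dump((p,s),open("pw5.pkl","wb"))
cv2.imwrite("pics/w5.png",im[:,:,::-1]);print(s["time"],s["position"],s["orientation"])
for X in([524,-298.4,22],[588,-307,22],[522,-297.5,22]):print(pix(p,X))
E
```

```text
14.35 [ 522.84040247 -296.80160276  180.33865752] [2.19476263e-01 3.13384211e+00 9.01254447e-06]
(np.float64(278.8210928213221), np.float64(189.73830930103978))
(np.float64(279.3645635059715), np.float64(254.92780221725997))
(np.float64(279.48786613566506), np.float64(187.48715127152718))
```

View pics/w5.png

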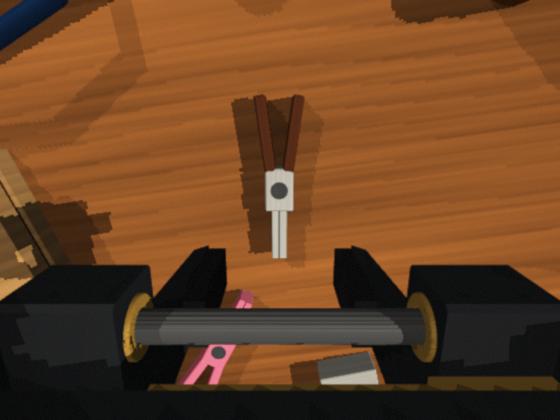

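The wrist view shows the real pliers centred below: joint pivot (279,190), nose tip (280,258) and handle ends at row 95. The pink look-alike is past the fingers at (220,350).

```bash
python3 - <<'E'
from h import *
import pickle
p,s=pickle.load(open("pw5.pkl","rb"));im=cv2.imread("pics/w5.png");h=cv2.cvtColor(im,cv2.COLOR_BGR2HSV);r=R.from_rotvec(s["orientation"])
T=lambda u,v,z=22:r.inv().apply(ray(p,(u,v),z)-s["position"])[:2].round(1)
m=((h[:,:,1]<70)&(h[:,:,2]>110))
for v in range(165,264,4):
    xs=np.where(m[v,255:305])[0]+255
    if len(xs): print(v,xs.min(),xs.max(),T(xs.min()-.5,v),T(xs.max()+.5,v))
ys,xs=np.where((h[180:202,268:292,2]<100));print("pivot",T(xs.mean()+268,ys.mean()+180))
print("col v prof",h[160:180,275,2],h[200:218,268,2],h[248:264,275,2])
E
```

```text
169 275 283 [17.8 -5.3] [17.8  2.8]
173 265 292 [ 14.1 -14.3] [14.1 10.9]
177 265 292 [ 10.5 -14.4] [10.4 11. ]
181 265 292 [  6.8 -14.4] [ 6.8 11. ]
185 265 292 [  3.1 -14.5] [ 3. 11.]
189 265 292 [ -0.6 -14.5] [-0.7 11.1]
193 265 292 [ -4.4 -14.6] [-4.4 11.1]
197 265 292 [ -8.2 -14.6] [-8.2 11.1]
201 265 292 [-12.  -14.7] [-12.   11.2]
205 266 292 [-15.8 -13.8] [-15.9  11.2]
209 266 292 [-19.7 -13.8] [-19.7  11.3]
213 272 286 [-23.6  -8.3] [-23.6   5.7]
217 272 286 [-27.5  -8.3] [-27.5   5.7]
221 272 286 [-31.4  -8.3] [-31.5   5.7]
225 272 286 [-35.4  -8.4] [-35.4   5.7]
229 272 285 [-39.4  -8.4] [-39.4   4.8]
233 272 285 [-43.4  -8.4] [-43.4   4.8]
237 272 285 [-47.4  -8.5] [-47.5   4.8]
241 272 285 [-51.5  -8.5] [-51.5   4.9]
245 272 285 [-55.6  -8.5] [-55.6   4.9]
249 272 285 [-59.8  -8.6] [-59.8   4.9]
253 272 285 [-63.9  -8.6] [-63.9   4.9]
257 272 285 [-68.1  -8.6] [-68.1   4.9]
pivot [-2.  -1.6]
col v prof [ 58  62  58  57  53  53  52  57  89 144 176 187 191 190 189 190 189 190
 190 191] [197 197 195 197 197 198 197 197 199 195 163 101  76  78  76  73  71  72] [200 199 199 199 198 198 197 200 199 196 171 155 155 155 158 168]
```

Call:
apply_moves(series=[[-0.17, -0.13, 4.5, 0, 0, 0, 5], [0, 0, 4.5, 0, 0, 0, 5], [0, 0, 4.5, 0, 0, 0, 5], [0, 0, 2.8, 0, 0, 0, 5], [0, 0, 0.65, 0, 0, 0, 5], [0, 0, 0, 0, 0, 0, 5], [0, 0, 0, 0, 0, 0, 5], [0, 0, 0, 0, 0, 0, 1], [0, 0, 0, 0, 0, 0, 1], [0, 0, 0, 0, 0, 0, 1]])

```text
time: 15.4
position: [524.3, -299.1, 11.6]
orientation: [0.218, 3.133, -0.001]
wrist_force: [0.8, 4.1, 2.1]
grip_width: 28.2
grip_force: 1.0
```

Call:
apply_moves(series=[[0, 0, 0, 0, 0, 0, 1], [0, 0, 0, 0, 0, 0, 1], [0, 0, 0, 0, 0, 0, 1]])

```text
time: 15.7
position: [524.3, -299.0, 11.4]
orientation: [0.218, 3.133, -0.001]
wrist_force: [-1.2, 1.0, 5.6]
grip_width: 25.7
grip_force: 30.0
```

Call:
apply_moves(series=[[0, 0, -2.5, 0, 0, 0, 1], [0, 0, -4.5, 0, 0, 0, 1], [0, 0, -4.5, 0, 0, 0, 1], [0.6, 4.45, 0, 0, 0, 0, 1], [0.6, 4.45, 0, 0, 0, 0, 1], [0.6, 4.45, 0, 0, 0, 0, 1], [0.6, 4.45, 0, 0, 0, 0, 1], [0.6, 4.45, 0, 0, 0, 0, 1], [0.6, 4.45, 0, 0, 0, 0, 1], [0.6, 4.45, 0, 0, 0, 0, 1]])

```text
time: 16.7
position: [525.2, 17.1, 125.6]
orientation: [-0.218, -3.134, 0.0]
wrist_force: [1.1, -0.1, -0.4]
grip_width: 25.8
grip_force: 30.0
```

Call:
apply_moves(series=[[0.6, 4.45, 0, 0, 0, 0, 1], [0.6, 4.45, 0, 0, 0, 0, 1], [0.6, 4.45, 0, 0, 0, 0, 1], [0.6, 4.45, 0, 0, 0, 0, 1], [0, 0, 0, 0, 0, 0.11, 1], [0, 0, 0, 0, 0, 0, 1], [0, 0, 0, 0, 0, 0, 1], [0, 0, 0, 0, 0, 0, 1]])

```text
time: 17.5
position: [526.6, 194.1, 125.7]
orientation: [-0.389, -3.117, 0.0]
wrist_force: [0.0, 0.4, -1.6]
grip_width: 25.6
grip_force: 30.0
```

```bash
python3 - <<'E'
from h import *
import pickle
s=robot.observe();p=robot.camera_params("wrist");im=robot.camera("wrist")
pickle.dump((p,s),open("pw6.pkl","wb"))
cv2.imwrite("pics/w6.png",im[:,:,::-1]);print(s["time"],s["position"],s["grip_width"],goto([527.2,195,60],2.892))
E
```

```text
17.5 [526.57444017 194.10297397 125.6752782 ] 25.581880408241897 (array([-0.033,  0.104,  6.57 ]), array([-0.0002, -0.0002,  0.0008]))
```

View pics/w6.png

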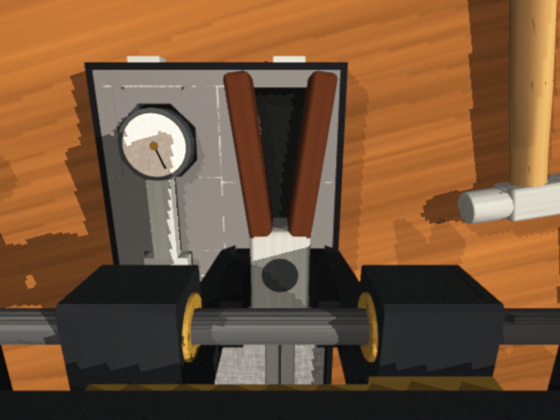

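The pliers hang level (pivot (280,276), handle ends at row 72), and the gauge is undisturbed in its cutout. I'll check the offset in the hand.

```bash
python3 - <<'E'
from h import *
import pickle
p,s=pickle.load(open("pw6.pkl","rb"));r=R.from_rotvec(s["orientation"]);z=s["position"][2]+10.6
for n,uv in dict(pivot=(280,276),rear=(280,234),bl=(251,250),br=(310,250),hl=(238,72),hr=(322,72),hol=(224,80),hor=(337,80)).items():
    print(n,r.inv().apply(ray(p,uv,z)-s["position"]).round(1))
E
```

```text
pivot [ -1.1  -0.6 -10.6]
rear [ 18.6  -0.5 -10.6]
bl [ 11.3 -13.  -10.6]
br [ 11.3  12.4 -10.6]
hl [ 82.9 -16.1 -10.6]
hr [ 82.8  15.2 -10.6]
hol [ 80.1 -21.5 -10.6]
hor [ 80.   20.9 -10.6]
```

Call:
apply_moves(series=[[0.02, 0.1, 4.4, 0, 0, 0, 1], [0, 0, 4.2, 0, 0, 0, 1], [0, 0, 0.6, 0, 0, 0, 1], [0, 0, 0, 0, 0, 0, 1], [0, 0, 0.2, 0, 0, 0, 1], [0, 0, 0.2, 0, 0, 0, 1], [0, 0, 0.2, 0, 0, 0, 1], [0, 0, 0, 0, 0, 0, 1]])

```text
time: 18.35
position: [526.7, 196.1, 28.2]
orientation: [0.389, 3.117, 0.0]
wrist_force: [0.0, -0.0, -3.1]
grip_width: 25.8
grip_force: 30.0
```

Call:
apply_moves(series=[[0, 0, 0.15, 0, 0, 0, 1], [0, 0, 0.1, 0, 0, 0, 1], [0, 0, 0, 0, 0, 0, 1]])

```text
time: 18.65
position: [526.5, 195.9, 25.2]
orientation: [-0.39, -3.117, 0.0]
wrist_force: [-0.3, -0.4, -1.7]
grip_width: 25.8
grip_force: 30.0
```

Underside at about 14 mm with no contact force, so it is inside the cutout. Lowering onto the tabs.

Call:
apply_moves(series=[[0, 0, 0.15, 0, 0, 0, 1], [0, 0, 0.1, 0, 0, 0, 1], [0, 0, 0, 0, 0, 0, 1]])

```text
time: 18.95
position: [526.6, 195.8, 22.9]
orientation: [0.39, 3.117, -0.001]
wrist_force: [-1.3, -3.4, 2.6]
grip_width: 25.7
grip_force: 30.0
```

Call:
apply_moves(series=[[0, 0, 0.1, 0, 0, 0, 1], [0, 0, 0.05, 0, 0, 0, 1], [0, 0, 0, 0, 0, 0, 1]])

```text
time: 19.25
position: [526.8, 196.1, 21.5]
orientation: [0.39, 3.117, 0.0]
wrist_force: [-0.6, -2.3, 5.1]
grip_width: 26.0
grip_force: 30.0
```

Call:
apply_moves(series=[[0, 0, 0, 0, 0, 0, 4.5], [0, 0, 0, 0, 0, 0, 4.5], [0, 0, 0, 0, 0, 0, 4.5], [0, 0, -4.0, 0, 0, 0, 4.5], [0.5, 0, 0, 0, 0, 0, 0], [0, 0, 0, 0, 0, 0, 0], [0, 0, 0, 0, 0, 0, 0], [0, 0, 0, 0, 0, 0, 0], [0, 0, 2.2, 0, 0, 0, 0], [0, 0, 0, 0, 0, 0, 0]])

```text
time: 20.25
position: [520.4, 197.0, 36.8]
orientation: [-0.389, -3.112, 0.002]
wrist_force: [-1.0, -0.4, -0.3]
grip_width: 0.7
grip_force: 0.0
```

Call:
apply_moves(series=[[0, 0, 0.3, 0, 0, 0, 0], [0, 0, 0.2, 0, 0, 0, 0], [0, 0, 0.2, 0, 0, 0, 0], [0, 0, 0, 0, 0, 0, 0]])

```text
time: 20.65
position: [521.9, 197.3, 32.5]
orientation: [0.39, 3.117, 0.0]
wrist_force: [0.1, -0.4, -0.5]
grip_width: 0.4
grip_force: 0.0
```

Call:
apply_moves(series=[[0, 0, 0.2, 0, 0, 0, 0], [0, 0, 0.2, 0, 0, 0, 0], [0, 0, 0, 0, 0, 0, 0]])

```text
time: 20.95
position: [521.7, 197.3, 28.4]
orientation: [0.39, 3.117, 0.0]
wrist_force: [0.3, 0.5, 1.8]
grip_width: 0.4
grip_force: 1.1
```

Call:
apply_moves(series=[[0, 0, 0.1, 0, 0, 0, 0], [0, 0, 0.05, 0, 0, 0, 0], [0, 0, 0, 0, 0, 0, 0]])

```text
time: 21.25
position: [521.8, 197.3, 28.3]
orientation: [0.389, 3.116, 0.0]
wrist_force: [-5.2, -1.3, 17.4]
grip_width: 0.7
grip_force: 8.5
```

Call:
apply_moves(series=[[0, 0, 0.1, 0, 0, 0, 0], [0, 0, 0, 0, 0, 0, 0]])

```text
time: 21.45
position: [521.8, 197.3, 28.3]
orientation: [0.389, 3.115, 0.0]
wrist_force: [-8.3, -2.6, 27.4]
grip_width: 0.5
grip_force: 13.3
```

Call:
apply_moves(series=[[0, 0, -0.7, 0, 0, 0, 0], [0, 0, -0.6, 0, 0, 0, 0], [-3, 0, 0, 0, 0, 0, 0], [-2.5, 0, 0, 0, 0, 0, 0], [0, 0, 0, 0, 0, 0, 0], [0, 0, 0.5, 0, 0, 0, 0], [0, 0, 0.4, 0, 0, 0, 0], [0, 0, 0.1, 0, 0, 0, 0], [0, 0, 0.1, 0, 0, 0, 0], [0, 0, 0, 0, 0, 0, 0]])

```text
time: 22.45
position: [573.8, 184.0, 28.3]
orientation: [-0.389, -3.116, 0.001]
wrist_force: [-4.5, -0.9, 7.0]
grip_width: 0.6
grip_force: 3.9
```

Call:
apply_moves(series=[[0, 0, 0.1, 0, 0, 0, 0], [0, 0, 0, 0, 0, 0, 0]])

```text
time: 22.65
position: [573.9, 184.0, 28.3]
orientation: [-0.389, -3.117, 0.001]
wrist_force: [-8.0, -1.0, 16.9]
grip_width: 0.4
grip_force: 7.9
```

Call:
apply_moves(series=[[0, 0, -0.7, 0, 0, 0, 0], [0, 0, -0.6, 0, 0, 0, 0], [4, 0, 0, 0, 0, 0, 0], [4, 0, 0, 0, 0, 0, 0], [3.5, 0, 0, 0, 0, 0, 0], [0, 0, 0, 0, 0, 0, 0], [0, 0, 0.5, 0, 0, 0, 0], [0, 0, 0.4, 0, 0, 0, 0], [0, 0, 0.1, 0, 0, 0, 0], [0, 0, 0, 0, 0, 0, 0]])

```text
time: 23.65
position: [464.1, 211.7, 29.3]
orientation: [-0.391, -3.117, 0.0]
wrist_force: [0.3, -0.8, -0.2]
grip_width: 0.6
grip_force: 0.0
```

Call:
apply_moves(series=[[0, 0, 0.1, 0, 0, 0, 0], [0, 0, 0.1, 0, 0, 0, 0], [0, 0, 0, 0, 0, 0, 0]])

```text
time: 23.95
position: [464.0, 211.9, 28.1]
orientation: [0.39, 3.116, 0.0]
wrist_force: [-0.7, -0.9, 4.7]
grip_width: 0.5
grip_force: 2.0
```

Call:
apply_moves(series=[[0, 0, 0.05, 0, 0, 0, 0], [0, 0, 0, 0, 0, 0, 0]])

```text
time: 24.15
position: [464.0, 212.0, 27.9]
orientation: [0.39, 3.116, 0.0]
wrist_force: [-1.8, -1.8, 8.4]
grip_width: 0.0
grip_force: 4.0
```

Call:
apply_moves(series=[[0, 0, -1, 0, 0, 0, 0], [0, 0, -4.5, 0, 0, 0, 0], [0, 0, -4.5, 0, 0, 0, 0], [0, 0, -4.5, 0, 0, 0, 0], [-4, -3, 0, 0, 0, 0, 5], [-4, -3, 0, 0, 0, 0, 5], [0, 0, 0, 0, 0, 0, 5], [0, 0, 0, 0, 0, 0, 5]])

```text
time: 24.95
position: [526.3, 133.6, 172.3]
orientation: [-0.393, -3.116, -0.0]
wrist_force: [-0.3, 0.5, 0.4]
grip_width: 30.3
grip_force: 0.0
```

```bash
python3 - <<'E'
from h import *
s=robot.observe();p=robot.camera_params("wrist");im=robot.camera("wrist")
cv2.imwrite("pics/w7.png",im[:,:,::-1]);print(s["time"],s["position"])
C=np.array([508.4,153.4,0]);Rc=R.from_euler("z",-.25)
for X in((8-83,45+22,28),(8-83,45-22,28),(8,45,28),(75,45,28),(5-43,-45,28),(65,-45,28)):print(X,np.round(pix(p,Rc.apply(X)+C)))
E
```

```text
24.95 [526.32491002 133.58182007 172.30251209]
(-75, 67, 28) [383.  73.]
(-75, 23, 28) [328.  73.]
(8, 45, 28) [350. 176.]
(75, 45, 28) [346. 248.]
(-38, -45, 28) [244. 121.]
(65, -45, 28) [247. 238.]
```

View pics/w7.png

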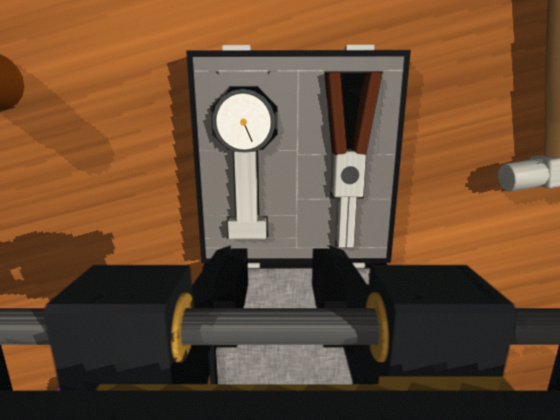

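Both tools match their predicted home pixels: gauge dial (244,121), pliers pivot (350,176), nose tip at row 247. The press heights were about 28 mm at all ends, so both are home and level, and the gripper is clear.

```bash
python3 -c "
from plant import robot
print(robot.close_job())"
```

```text
the job is handed in; nothing more can be done
None
```

The pliers and the dial gauge (dial up) are pressed home and level in their own cutouts and released. The jar, hammer and block were not touched, and the job is handed in at about 25 s; no verdict came back.

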